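# Snap a die plate home under the sprung clips of a register stage

## Robot

A 6-joint arm with a two-finger parallel gripper is mounted at the origin on a cart in front of the work surface, level with it; the furniture and walls round the work are solid. World frame = base frame: x ahead of the robot, y to its left, z up, the work surface at z = 0. Lengths are in m, angles in degrees, forces in N, time in s.
With the tool pointing down it reaches from about 0.3 to 0.75 m from the base axis. Payload 8.5 kg.
Tool frame: the origin (TCP) lies at the very end of the fingers, on their centre line; the grasp point (between the pads) lies 19 mm behind it; z points along the fingers, y is the line along which they close (so a half turn about z gives the same grasp; the last joint's range is limited). The gripper opens to 85 mm and grips with 20 to 120 N. Pads are 22 mm wide; open, the fingers measure 114 mm over their backs; the gripper's body (76 mm by 85 mm) begins 54 mm behind the grasp point. The pads swing forward as they close: fully open they stand 13 mm farther back than shut.
Start: joints at [-12.336, 21.807, 74.336, -0, 83.858, -12.336], TCP at [0.55, 0, 0.231] pointing down, gripper open.
Joint ranges: [-178.18, 178.18], [-50.72, 133.34], [12.68, 142.11], [-81.47, 261.47], [9.98, 163.14], [-165.26, 165.26]. Speed limits (degrees/s): [136.94, 136.94, 180, 180, 180, 180].

## Interface

Orientations are given as a 3x3 rotation matrix whose columns are the frame's x, y, z axes.
In Python, from rig import env, optics, spotter gives the robot as it stands.
- The arm moves only by the shell command python3 -m crank 'ROWS' [FORCE]. ROWS is JSON, one flat list of numbers, 5 for each row, row after row: the finger opening in cm, from 0 to 8.54, then the shift along the tool's x, y, z in cm, then the turn about the tool's z in rad. A call has exactly 8 rows; each row shifts and turns the commanded pose from where the row before left it, along the tool's axes as they then stand; what a row does not reach is not made up. A row lasts 1/12 s, in which the tool goes at most 41.7 mm and 7.16 degrees, less where a joint would pass 70% of its speed; a pose out of reach is approached as far as the arm can. A call is refused whole if a number of a shift passes 4.17 or a number of a turn 0.125, either way. A call with a gripper value outside its range is refused whole. The fingers move at their own pace and stop on an object; FORCE is the grip in N (left out, the last holds). Time passes only in rows, so rows that do not move let the fingers close, or fill a call up. It gives the time, the measured TCP pose, the force, the opening and the grip force at its end, in the units of the state.
- env.observe(): the state, without advancing time (a new reading comes with each control period).
- optics.get_image(name): name is "scene" or "side" or "wrist"; returns a dict with "color" (384x512x3 uint8, red, green, blue), "intrinsics" (3x3 intrinsics, pixels), "distortion" ([k1, k2, p1, p2, k3] as OpenCV has them; the pictures are not rectified), "pose" (4x4, takes a point from camera to world coordinates). Camera axes: x right, y up, looking along -z (the intrinsics and any distortion apply to the point x, -y, -z); pixel columns grow to the right and rows downward; lengths in m; the calibration is good to about 2 mm. A picture is of the moment at which its call begins. There is no depth.
- env.close_job(): hands the job in; it is judged then, once.
Trained networks look in a picture, given as the dict that the camera call returned (one of the last four; its "shot" number tells which), for a name from the list of things; names that differ only in an ending like _2 or _b are one class to them, and where a whole thing is asked for, a point or a joint stands for the part that bears it (a point fixed in the world has none). Each returns a list of dicts, best first, with "score" (0 to 1); they miss things now and then, are a little off and sometimes report something else, mostly with a low value. They report only what shows in the picture. A call takes as long as a camera call.
- spotter.look_for(picture, query): "at" ([column, row] as shares, 0 to 1, of the picture: columns of its width, rows of its height, amid what is visible of it).
The state is a dict: "time_s": time; "q": joint angles; "qvel": joint speeds; "joint_efforts": joint torques, N m; "position": TCP position; "tool_rot": TCP orientation; "ft_force": force on the tool from outside, world axes, zero at the start; "wrist_torque": the same for the moment, N m; "grip_width": finger opening in m; "gripper_force": force on a finger pad.
Only numpy, scipy, OpenCV 4.12 (cv2) and the standard library are available. Lean on these libraries where they do the work, as an engineer would, in place of code of your own. Each camera call takes 0.05 s, during which the arm holds its last target. There are 200 camera calls.

## Task

Load the loose thick die plate into the register stage: lay it flat on the stage's tongue, slide it lengthwise between the guides and under the two sprung clips, and push its rear edge on, gently and by feel, against the spring plungers until both clips snap down behind it. Leave the plate there, held by the clips, and do not disturb the hex key or the ball bearing.

Things in the scene. Friction and masses are not known exactly. Their poses are not given: they have to be found in the camera images.
- die_plate_mid (a point): loose black steel die plate in front of the stage, lying flat on the cabinet top (the thin ones in the stack are spares): a slab 60 mm wide (its x axis), 75 mm long (its y axis), 11 mm thick, 0.25 to 0.4 kg, both ends alike. The point is its centre, 5.5 mm above its underside; z up
- stage: base of the register stage, bolted to the cabinet. Origin: underside, below the middle of a seated plate when the slide is at mid-travel; x = the way a plate goes in (away from the robot), z up. On it rides the nest (floor, tongue, guides, clips, stop), which a register screw has left up to 15 mm forward or back along x of its mid position: that offset is not measured, so feel for the seat
- stage_seat (a point): on the base, 20 mm above its underside: height of the nest's floor, at the middle of a seated plate with the nest at mid. Guides 8 mm high, 63 mm apart, flared to 80 mm at 56 mm before this point. Behind the seat two spring plungers (together 3 N, 4 N when latched, 5 N at the end) meet the plate 2 mm before it is latched; a solid stop lies 2 mm past the latched place
- stage_tongue (a point): on the base, 112 mm before stage_seat along x, at floor height: a plate laid flat with its centre here is clear of the clips. The tongue is 46 mm wide and ends 140 mm before the seat (both +-15 mm with the nest), so a 60 mm plate overhangs its sides and fingers holding it by the sides pass down beside it
- clip_left (a joint): left (+y) brass leaf clip, 8 mm wide, 26 mm off the centre line: hinged at the stop, it runs back over the plate to a nose that hangs 7 mm above the floor just behind a seated plate, with an upturned lead-in 18 mm long (its tip 16 mm above the floor). 0 rad = down, about 0.05 = riding on the plate; about 1 N at the nose. Noisy to 0.01 rad
- clip_right (a joint): right (-y) clip, the mirror image; 44 mm are free between the two for fingers that push the plate's rear edge. With the plate not borne down on, lifting both clips and sliding take 1 to 6 N, the snap comes at 5 to 8 N; more push than that is the solid stop. Over 25 N between plate and stage (all contacts added up) spoils the die
- hex_key: bystander: black L-shaped hex key, 31x83x6 mm, lying flat to the right of the work; origin at the middle of its underside
- ball_bearing: bystander: sealed ball bearing, 52 mm across, 15 mm high, lying flat to the right of the stage; origin at the middle of its underside

How it is judged:
By the outcome, as a careful person would: the job done as asked, in the order asked, and still so for the second after the job is handed in, with the robot touching nothing.
It also fails if it takes over 61 s, if anything falls off the work surface, if the arm or the gripper's body presses on something with over 40 N, if the wrist force passes 120 N, or if a joint passes its speed limit or range.

## Working session

There is one attempt and no reset: what is moved stays moved. The work goes in short steps, Python scripts to look and compute and a shell command to move; the robot and the scene stay as the last step left them, time stands still between calls to the robot, and variables do not carry over. Pictures are saved under pics/ and viewed, at most 11 in all, crops included, and the job is handed in when it is done.

```bash
ls; mkdir -p pics
cat > h.py <<'E'
import numpy as np, cv2
from rig import env, optics, spotter
def ray(p,uv):
    K=np.array(p["intrinsics"]);d=np.array(p["distortion"]);T=np.array(p["pose"])
    u=cv2.undistortPoints(np.array([[uv]],float),K,d)[0,0]
    return T[:3,3],T[:3,:3]@np.array([u[0],-u[1],-1])
def at_z(p,uv,z):
    o,d=ray(p,uv);return o+d*(z-o[2])/d[2]
def proj(p,X):
    K=np.array(p["intrinsics"]);d=np.array(p["distortion"]);T=np.array(p["pose"])
    c=(np.atleast_2d(X)-T[:3,3])@T[:3,:3]*[1,-1,-1]
    return cv2.projectPoints(c,np.zeros(3),np.zeros(3),K,d)[0][:,0]
def save(p,n,s=1.5):
    cv2.imwrite("pics/"+n,cv2.resize(p["color"][:,:,::-1],None,fx=s,fy=s))
E
python3 - <<'E'
from h import *
for c in["scene","side","wrist"]:
    p=optics.get_image(c); save(p,c+"0.png")
    print(c,np.round(p["pose"],3).tolist())
    for q,z in[("die_plate_mid",.0055),("stage",.02),("clip_left",.03),("clip_right",.03),("hex_key",.003),("ball_bearing",.01)]:
        for r in spotter.look_for(p,q)[:3]:
            uv=np.array(r["at"])*[512,384]
            print(q,round(r["score"],2),uv.round(),at_z(p,uv,z).round(3))
E
```

```text
pics
scene [[-0.986, 0.097, -0.133, 0.478], [-0.164, -0.523, 0.836, 0.731], [0.011, 0.847, 0.532, 0.516], [0.0, 0.0, 0.0, 1.0]]
die_plate_mid 0.92 [319. 243.] [0.439 0.098 0.005]
stage 0.6 [234. 222.] [0.626 0.074 0.02 ]
clip_left 0.47 [223. 213.] [0.654 0.06  0.03 ]
clip_right 0.61 [236. 219.] [0.622 0.076 0.03 ]
hex_key 0.64 [270. 187.] [ 0.57  -0.117  0.003]
ball_bearing 0.61 [246. 181.] [ 0.636 -0.124  0.01 ]
side [[-0.951, 0.195, -0.238, 0.355], [-0.307, -0.566, 0.765, 0.732], [0.014, 0.801, 0.598, 0.594], [0.0, 0.0, 0.0, 1.0]]
die_plate_mid 0.79 [319. 242.] [0.444 0.094 0.005]
stage 0.67 [227. 201.] [0.627 0.056 0.02 ]
clip_left 0.76 [224. 199.] [0.631 0.064 0.03 ]
clip_right 0.48 [250. 163.] [ 0.623 -0.065  0.03 ]
clip_right 0.46 [235. 181.] [0.63  0.005 0.03 ]
hex_key 0.4 [299. 168.] [ 0.533 -0.117  0.003]
ball_bearing 0.86 [251. 163.] [ 0.631 -0.094  0.01 ]
wrist [[1.0, 0.0, -0.001, 0.55], [0.0, 0.95, 0.313, 0.081], [0.001, -0.313, 0.95, 0.374], [0.0, 0.0, 0.0, 1.0]]
die_plate_mid 0.92 [161.  83.] [0.439 0.098 0.006]
stage 0.63 [317. 122.] [0.626 0.054 0.02 ]
clip_left 0.92 [331. 102.] [0.639 0.077 0.03 ]
clip_right 0.94 [317. 150.] [0.625 0.022 0.03 ]
hex_key 0.64 [245. 241.] [ 0.537 -0.115  0.003]
hex_key 0.23 [318. 121.] [0.63  0.053 0.003]
ball_bearing 0.56 [315. 228.] [ 0.636 -0.091  0.01 ]
```

View pics/wrist0.png

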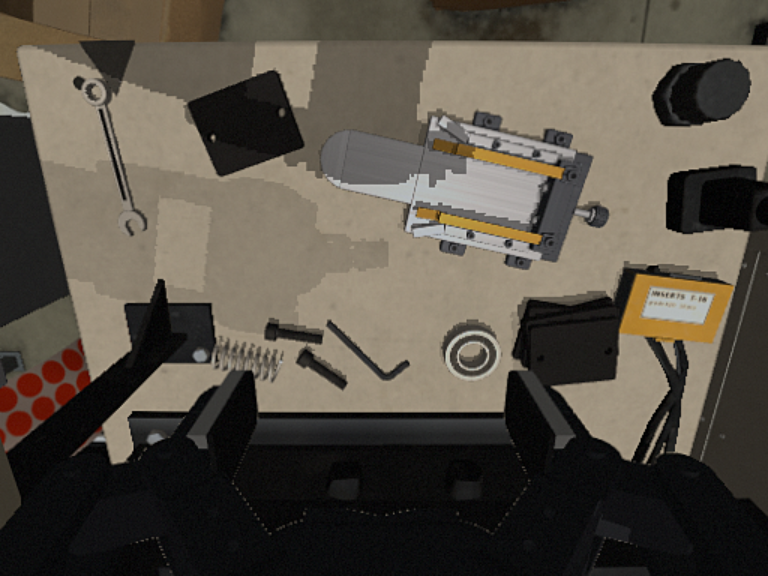

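View pics/side0.png

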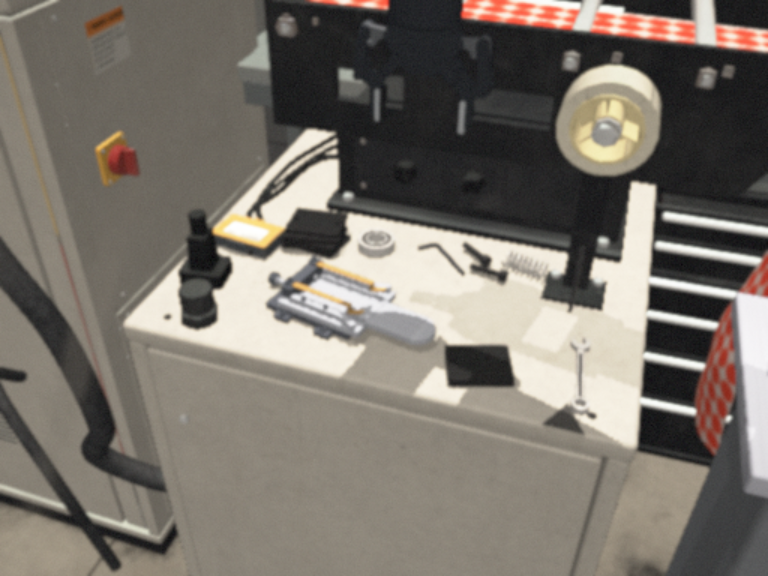

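Run:
```python
from h import *
s=env.observe();print(s["tool_rot"],s["ft_force"],s["time_s"])
```

```text
[[-4.78031232e-06  9.99999999e-01 -3.40881169e-05]
 [ 1.00000000e+00  4.78044764e-06  3.96959038e-06]
 [ 3.96975333e-06 -3.40880980e-05 -9.99999999e-01]] [0.81109307 0.53133283 0.43193608] 1.05
```

The wrist view shows the plate at about (245,122) with its long axis near yaw +19°. The stage axis runs from the tongue tip (322,160) to the knob (598,215), and the orange clips lie at (510,160) and (480,225). The hex key is at (370,350) and the bearing at (472,353). The side view shows nothing between the plate and the tongue. Next I'll fit the shapes.

```bash
cat >> h.py <<'E'
def strips(p,z=.033,amin=60):
    hsv=cv2.cvtColor(p["color"],cv2.COLOR_RGB2HSV)
    m=cv2.inRange(hsv,(10,130,60),(28,255,255))
    n,l,st,_=cv2.connectedComponentsWithStats(m)
    out=[]
    for i in range(1,n):
        if st[i,4]<amin: continue
        P=np.array([at_z(p,(x,y),z)[:2] for y,x in np.argwhere(l==i)])
        c=P.mean(0);d=np.linalg.svd(P-c)[2][0] if len(P)<3000 else np.linalg.eigh(np.cov(P.T))[1][:,1]
        if d[0]<0:d=-d
        t=(P-c)@d
        out.append((c.round(4),np.degrees(np.arctan2(d[1],d[0])).round(2),(c+d*t.min()).round(4),(c+d*t.max()).round(4),st[i,4]))
    return out
def plate(p,seed,z=.011,thr=60):
    g=cv2.cvtColor(p["color"],cv2.COLOR_RGB2GRAY)
    m=(g<thr).astype(np.uint8); m=cv2.morphologyEx(m,cv2.MORPH_OPEN,np.ones((3,3),np.uint8))
    n,l,st,_=cv2.connectedComponentsWithStats(m)
    i=l[int(seed[1]),int(seed[0])]
    c=max(cv2.findContours((l==i).astype(np.uint8),0,1)[0],key=cv2.contourArea)[:,0]
    W=np.array([at_z(p,q,z)[:2] for q in c],np.float32)
    r=cv2.minAreaRect(W*1000)
    return r,st[i,4]
E
python3 - <<'E'
from h import *
p=optics.get_image("wrist")
for s in strips(p):print(*s)
for t in(35,45,55):print(plate(p,(163,81),thr=t))
print("tip",at_z(p,(321/1.5,158/1.5),.02))
E
```

```text
[0.64   0.0729] -12.12 [0.5893 0.0838] [0.6897 0.0622] 648
[0.6284 0.0214] -12.8 [0.5781 0.0328] [0.678  0.0101] 565
[ 0.7992 -0.0507] -7.24 [ 0.7571 -0.0454] [ 0.8435 -0.0563] 1674
(((443.9051208496094, 97.91923522949219), (75.31697082519531, 59.7629280090332), 18.224790573120117), np.int32(3340))
(((443.73162841796875, 98.00198364257812), (75.9961929321289, 60.44247817993164), 18.227256774902344), np.int32(3376))
(((443.92510986328125, 97.99224090576172), (76.11074829101562, 60.7339973449707), 18.60560417175293), np.int32(3410))
tip [0.5033329  0.07247136 0.02      ]
```

```bash
python3 -m crank '[8.5,2,-2.1,1.5,0, 8.5,2,-2.1,1.5,0, 8.5,2,-2.1,1.5,0, 8.5,2,-2.1,1.5,0, 8.5,1.8,-2.2,1.5,0, 8.5,0,0,0.5,0.125, 8.5,0,0,0.5,0.125, 8.5,0,0,0,0.125]' 40; python3 -m crank '[8.5,0,0,0,0.125, 8.5,0,0,0,0.125, 8.5,0,0,0,0.125, 8.5,0,0,0,0.125, 8.5,0,0,0,0.125, 8.5,0,0,0,0.125, 8.5,0,0,0,0.125, 8.5,0,0,0,0]'
python3 - <<'E'
from h import *
s=env.observe();print(s["position"],np.round(s["tool_rot"],4).tolist(),s["time_s"])
p=optics.get_image("wrist");save(p,"w1.png")
print([ (np.array(r["at"])*[512,384],r["score"]) for r in spotter.look_for(p,"die_plate_mid")])
print(proj(p,[[.4439,.098,.0055]]))
for s in strips(p):print(*s)
for t in(35,45,55):print(plate(p,proj(p,[[.4439,.098,.011]])[0],thr=t))
E
```

```text
time_s: 1.77
position: [0.4433, 0.0984, 0.1457]
tool_rot: [[0.371, 0.929, -0.001], [0.929, -0.371, 0.0], [-0.0, -0.001, -1.0]]
ft_force: [0.7, -0.5, -0.2]
grip_width: 0.085
gripper_force: 0.0
time_s: 2.43
position: [0.444, 0.098, 0.1464]
tool_rot: [[0.95, 0.311, 0.0], [0.311, -0.95, -0.0], [0.0, 0.0, -1.0]]
ft_force: [0.1, -0.3, -0.8]
grip_width: 0.0849
gripper_force: 0.0
[0.44404139 0.09801225 0.14639704] [[0.9504, 0.3111, 0.0002], [0.3111, -0.9504, -0.0], [0.0002, 0.0001, -1.0]] 2.4333
[(array([478.0032, 160.0896]), 0.25)]
[[254.5294658  180.41518158]]
[0.5339 0.2626] -76.3 [0.5175 0.3301] [0.5475 0.2069] 5977
[0.6146 0.0232] -13.24 [0.5967 0.0274] [0.6338 0.0187] 497
[0.5976 0.082 ] -10.89 [0.5896 0.0836] [0.6057 0.0805] 225
[0.5868 0.0314] -6.18 [0.5784 0.0323] [0.5951 0.0305] 207
(((444.1713562011719, 98.61698913574219), (74.94879150390625, 59.338890075683594), 18.312284469604492), np.int32(4224))
(((444.2449035644531, 98.51437377929688), (75.0496826171875, 59.64080047607422), 18.337772369384766), np.int32(4295))
(((443.6985778808594, 98.47657775878906), (76.11064147949219, 59.912845611572266), 18.3377742767334), np.int32(4358))
```

View pics/w1.png

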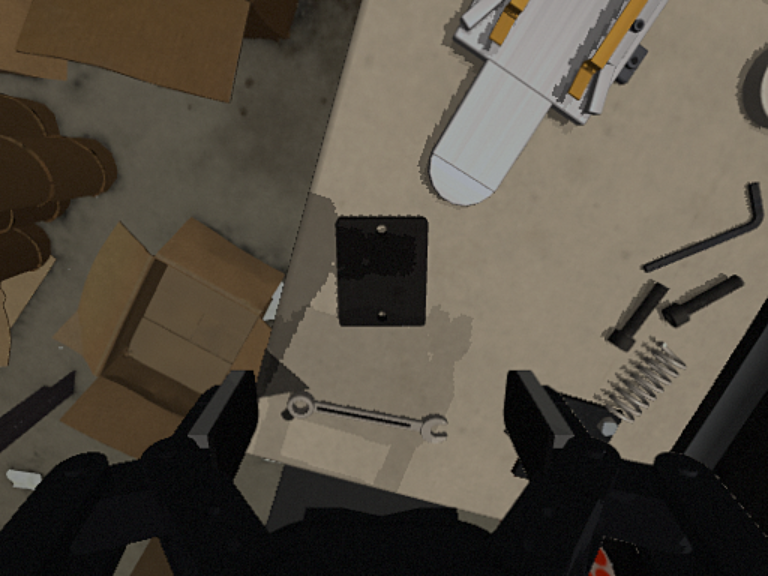

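The plate is square to the tool at (382,270), as expected. The tongue tip is at (445,200). Descending.

```bash
python3 -m crank '[7.4,0,0,2.4,-0.004, 7.4,0,0,2.4,0, 7.4,0,0,2.4,0, 7.4,0,0,2.4,0, 7.4,0,0,2.4,0, 7.4,0,0,1.8,0, 7.4,0,0,0.8,0, 7.4,0,0,0,0]'; python3 -m crank '[7.0,0,0,0.15,0, 6.5,0,0,0,0, 5.5,0,0,0,0, 5.5,0,0,0,0, 5.5,0,0,0,0, 5.5,0,0,0,0, 5.5,0,0,0,0, 5.5,0,0,0,0]' 40
```

```text
time_s: 3.2
position: [0.4434, 0.098, -0.0008]
tool_rot: [[0.947, 0.321, -0.003], [0.321, -0.947, 0.0], [-0.003, -0.001, -1.0]]
ft_force: [-0.1, -0.0, -0.0]
grip_width: 0.0739
gripper_force: 0.0
time_s: 3.87
position: [0.4446, 0.098, 0.0001]
tool_rot: [[0.948, 0.32, 0.002], [0.32, -0.948, -0.0], [0.002, 0.001, -1.0]]
ft_force: [-0.6, -0.7, 4.3]
grip_width: 0.0585
gripper_force: 42.2
```

```bash
python3 -m crank '[5.5,0,0,-1,0, 5.5,0,0,-1.5,0, 5.5,0,0,-1.5,0, 5.5,0,0,-1.5,0.1, 5.5,0,0,-1.5,0.12, 5.5,0,0,0,0.12, 5.5,0,0,0,0.12, 5.5,0,0,0,0.083]'; python3 -m crank '[5.5,1,0.3,0,0, 5.5,1.5,0.3,0,0, 5.5,1.5,0.3,0,0, 5.5,0.5,0,0,0, 5.5,0,0,0,0, 5.5,0,0,0,0, 5.5,0,0,0,0, 5.5,0,0,0,0]'
python3 - <<'E'
from h import *
s=env.observe();print(s["position"],np.round(s["tool_rot"],4).tolist(),s["time_s"])
p=optics.get_image("wrist");save(p,"w2.png")
for s in strips(p):print(*s)
E
```

```text
time_s: 4.53
position: [0.444, 0.098, 0.0697]
tool_rot: [[0.975, -0.222, 0.001], [-0.222, -0.975, -0.0], [0.001, -0.0, -1.0]]
ft_force: [0.1, -0.7, -4.1]
grip_width: 0.0585
gripper_force: 45.7
time_s: 5.2
position: [0.4853, 0.0798, 0.0688]
tool_rot: [[0.976, -0.216, -0.001], [-0.216, -0.976, 0.0], [-0.001, 0.0, -1.0]]
ft_force: [0.0, -0.6, -3.9]
grip_width: 0.0581
gripper_force: 45.7
[0.48525114 0.07976636 0.06882022] [[0.9765, -0.2156, -0.0007], [-0.2156, -0.9765, 0.0001], [-0.0007, 0.0001, -1.0]] 5.2
[0.6164 0.1638] 18.46 [0.5868 0.1539] [0.6458 0.1736] 5589
[0.6127 0.0794] -8.08 [0.6068 0.0802] [0.6185 0.0786] 359
[0.6014 0.0271] -8.58 [0.5956 0.028 ] [0.6069 0.0262] 350
[0.5974 0.0818] -16.4 [0.5891 0.0842] [0.6061 0.0792] 466
[0.5868 0.0313] -9.58 [0.578  0.0328] [0.5951 0.0299] 459
[0.5667 0.1894] -78.41 [0.5562 0.2408] [0.5761 0.1436] 5866
[0.5097 0.2049] -87.78 [0.5094 0.2125] [0.51  0.197] 111
[0.5135 0.2464] 44.63 [0.5067 0.2396] [0.5185 0.2513] 84
[0.5007 0.2182] 59.59 [0.494  0.2068] [0.5065 0.2281] 213
[0.4788 0.2506] -56.21 [0.4743 0.2573] [0.483  0.2443] 74
```

View pics/w2.png

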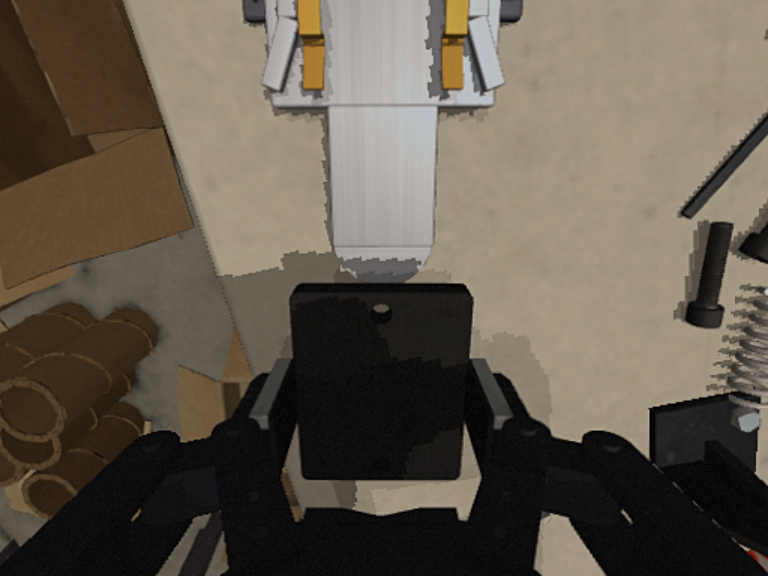

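The plate, tongue and clips are all centred on column ~383 of the picture, so the plate is aligned. Next I move it forward 56 mm and lower it.

```bash
python3 -m crank '[5.5,1.2,0,0,0, 5.5,1.6,0,0,0, 5.5,1.6,0,0,0, 5.5,1.2,0,0.6,0, 5.5,0,0,1.5,0, 5.5,0,0,1.5,0, 5.5,0,0,0.8,0, 5.5,0,0,0,0]'; python3 -m crank '[5.5,0,0,0.05,0, 5.5,0,0,0.05,0, 5.5,0,0,0.05,0, 5.5,0,0,0.05,0, 5.5,0,0,0.05,0, 5.5,0,0,0.03,0, 5.5,0,0,0,0, 5.5,0,0,0,0]'
```

```text
time_s: 5.92
position: [0.5394, 0.0676, 0.0233]
tool_rot: [[0.976, -0.216, -0.004], [-0.216, -0.976, 0.0], [-0.004, 0.0, -1.0]]
ft_force: [-0.6, 0.0, -4.3]
grip_width: 0.0587
gripper_force: 45.6
time_s: 6.58
position: [0.5406, 0.0673, 0.0221]
tool_rot: [[0.976, -0.217, 0.0], [-0.217, -0.976, 0.0], [0.0, -0.0, -1.0]]
ft_force: [-0.2, 0.1, -3.4]
grip_width: 0.0585
gripper_force: 45.7
```

```bash
python3 -m crank '[5.5,0,0,0.03,0, 5.5,0,0,0.03,0, 5.5,0,0,0.03,0, 5.5,0,0,0.03,0, 5.5,0,0,0,0, 5.5,0,0,0,0, 5.5,0,0,0,0, 5.5,0,0,0,0]'
```

```text
time_s: 7.25
position: [0.5406, 0.0673, 0.0208]
tool_rot: [[0.976, -0.216, -0.0], [-0.216, -0.976, -0.0], [-0.0, 0.0, -1.0]]
ft_force: [-0.5, 0.1, -3.8]
grip_width: 0.0584
gripper_force: 45.7
```

```bash
python3 -m crank '[5.5,0,0,0.03,0, 5.5,0,0,0.03,0, 5.5,0,0,0,0, 5.5,0,0,0,0, 5.5,0,0,0,0, 5.5,0,0,0,0, 5.5,0,0,0,0, 5.5,0,0,0,0]';  python3 -m crank '[5.5,0,0,0.03,0, 5.5,0,0,0,0, 5.5,0,0,0,0, 5.5,0,0,0,0, 5.5,0,0,0,0, 5.5,0,0,0,0, 5.5,0,0,0,0, 5.5,0,0,0,0]'
```

```text
time_s: 7.92
position: [0.5407, 0.0673, 0.0203]
tool_rot: [[0.976, -0.216, 0.0], [-0.216, -0.976, -0.0], [0.0, 0.0, -1.0]]
ft_force: [-0.5, 0.0, -2.1]
grip_width: 0.0583
gripper_force: 45.7
time_s: 8.58
position: [0.5406, 0.0673, 0.0201]
tool_rot: [[0.976, -0.216, 0.0], [-0.216, -0.976, -0.0], [0.0, 0.0, -1.0]]
ft_force: [-2.0, -0.0, 6.2]
grip_width: 0.0585
gripper_force: 46.6
```

Contact: the plate is on the tongue. Now I release, lift, back off, close the fingers and lower behind it.

```bash
python3 -m crank '[5.5,0,0,-0.03,0, 6.0,0,0,0,0, 7.4,0,0,0,0, 7.4,0,0,0,0, 7.4,0,0,0,0, 7.4,0,0,-0.5,0, 7.4,0,0,-1.5,0, 7.4,0,0,-2,0]';  python3 -m crank '[0,-1.5,0,0,0, 0,-2,0,0,0, 0,-2,0,0,0, 0,-0.5,0,0,0, 0,0,0,0,0, 0,0,0,0,0, 0,0,0,0,0, 0,0,0,0,0]'
python3 - <<'E'
from h import *
s=env.observe();print(s["position"],s["ft_force"],s["grip_width"])
p=optics.get_image("wrist");save(p,"w3.png")
E
```

```text
time_s: 9.25
position: [0.54, 0.0674, 0.0599]
tool_rot: [[0.976, -0.217, -0.003], [-0.217, -0.976, 0.0], [-0.003, 0.0, -1.0]]
ft_force: [0.3, -0.4, -0.7]
grip_width: 0.074
gripper_force: 0.0
time_s: 9.92
position: [0.483, 0.0801, 0.0602]
tool_rot: [[0.976, -0.217, 0.001], [-0.217, -0.976, -0.0], [0.001, -0.0, -1.0]]
ft_force: [1.7, -0.3, -0.2]
grip_width: 0.0002
gripper_force: 0.0
[0.48302546 0.08009463 0.06023473] [ 1.66352698 -0.30645023 -0.16150435] 0.0001808007289814481
```

View pics/w3.png

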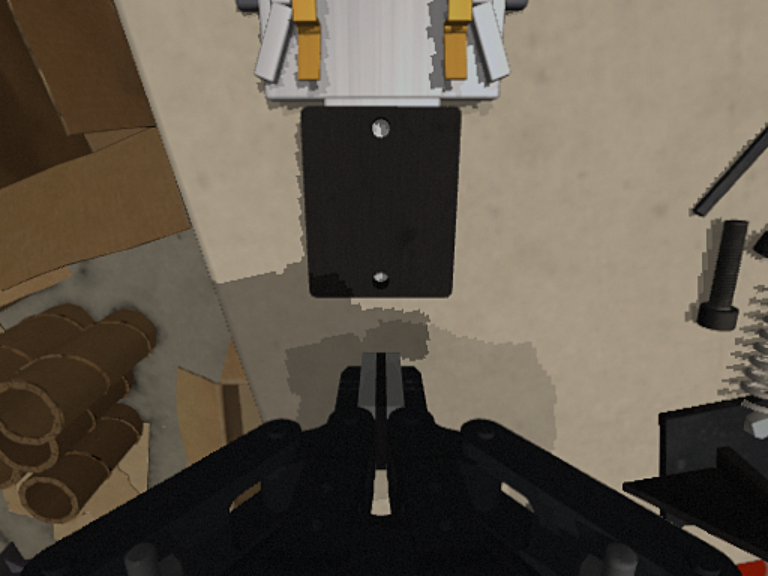

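The plate lies centred on the tongue at (381,200), in line with the clips. The fingers at (381,360) sit square behind its rear edge at row 297, with a gap of about 10 mm.

```bash
python3 -m crank '[0,0,0,1.2,0, 0,0,0,1.2,0, 0,0,0,0.9,0, 0,0,0,0.35,0, 0,0.4,0,0,0, 0,0.3,0,0,0, 0,0.2,0,0,0, 0,0,0,0,0]';  python3 -m crank '[0,0.2,0,0,0, 0,0.2,0,0,0, 0,0.2,0,0,0, 0,0.2,0,0,0, 0,0.2,0,0,0, 0,0.2,0,0,0, 0,0.2,0,0,0, 0,0.2,0,0,0]'
```

```text
time_s: 10.63
position: [0.4917, 0.0782, 0.0242]
tool_rot: [[0.976, -0.217, 0.001], [-0.217, -0.976, -0.0], [0.001, -0.0, -1.0]]
ft_force: [-1.1, -0.5, 0.5]
grip_width: 0.0
gripper_force: 0.0
time_s: 11.3
position: [0.5066, 0.0749, 0.0237]
tool_rot: [[0.976, -0.216, -0.0], [-0.216, -0.976, 0.0], [-0.0, 0.0, -1.0]]
ft_force: [-1.7, 1.0, 1.6]
grip_width: -0.0
gripper_force: 0.9
```

```bash
python3 -m crank '[0,0.2,0,0,0, 0,0.2,0,0,0, 0,0.2,0,0,0, 0,0.2,0,0,0, 0,0.2,0,0,0, 0,0.2,0,0,0, 0,0.2,0,0,0, 0,0.2,0,0,0]'
python3 - <<'E'
from h import *
p=optics.get_image("wrist");save(p,"w4.png")
for q in("clip_left","clip_right"):print([(r["score"],(np.array(r["at"])*[768,576]).round()) for r in spotter.look_for(p,q)[:2]])
E
```

```text
time_s: 11.97
position: [0.522, 0.0715, 0.0236]
tool_rot: [[0.976, -0.216, -0.001], [-0.216, -0.976, 0.0], [-0.001, 0.0, -1.0]]
ft_force: [-4.2, 0.5, 1.8]
grip_width: 0.0002
gripper_force: 2.0
[(0.87, array([285., 101.]))]
[(0.72, array([478.,  99.]))]
```

View pics/w4.png

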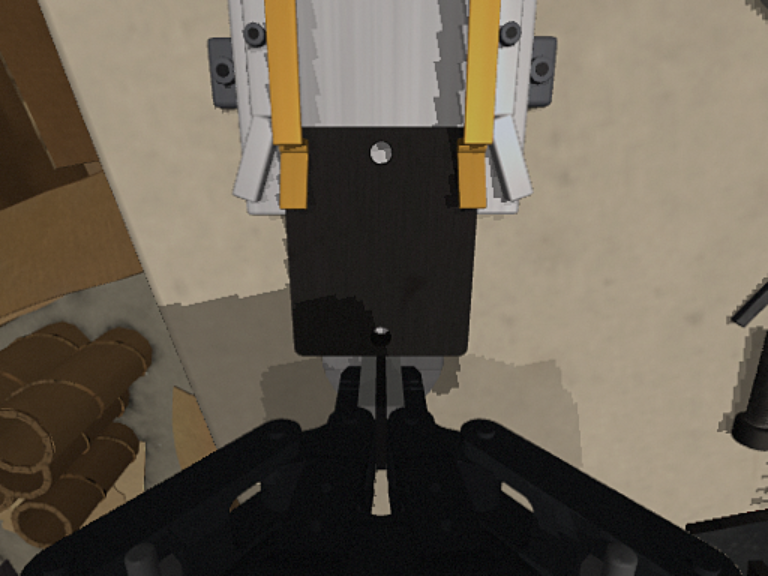

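The plate has gone straight in under both clips: its front edge is at row 127, past the noses at row 145. Pushing on.

```bash
python3 -m crank '[0,0.2,0,0,0, 0,0.2,0,0,0, 0,0.2,0,0,0, 0,0.2,0,0,0, 0,0.2,0,0,0, 0,0.2,0,0,0, 0,0.2,0,0,0, 0,0.2,0,0,0]';python3 -m crank '[0,0.2,0,0,0, 0,0.2,0,0,0, 0,0.2,0,0,0, 0,0.2,0,0,0, 0,0.2,0,0,0, 0,0.2,0,0,0, 0,0.2,0,0,0, 0,0.2,0,0,0]'; python3 -m crank '[0,0.2,0,0,0, 0,0.2,0,0,0, 0,0.2,0,0,0, 0,0.2,0,0,0, 0,0.2,0,0,0, 0,0.2,0,0,0, 0,0.2,0,0,0, 0,0.2,0,0,0]'
python3 - <<'E'
from h import *
p=optics.get_image("wrist");save(p,"w5.png")
E
```

```text
time_s: 12.78
position: [0.5379, 0.0679, 0.0237]
tool_rot: [[0.976, -0.216, -0.0], [-0.216, -0.976, -0.0], [-0.0, 0.0, -1.0]]
ft_force: [-3.0, 1.0, 0.5]
grip_width: 0.0001
gripper_force: 1.7
time_s: 13.45
position: [0.5535, 0.0645, 0.0237]
tool_rot: [[0.976, -0.216, -0.0], [-0.216, -0.976, -0.0], [-0.0, 0.0, -1.0]]
ft_force: [-2.1, 0.5, 0.1]
grip_width: 0.0003
gripper_force: 1.5
time_s: 14.12
position: [0.5691, 0.061, 0.0237]
tool_rot: [[0.976, -0.216, 0.0], [-0.216, -0.976, 0.0], [0.0, -0.0, -1.0]]
ft_force: [-3.3, 0.8, -1.2]
grip_width: 0.0002
gripper_force: 1.5
```

View pics/w5.png

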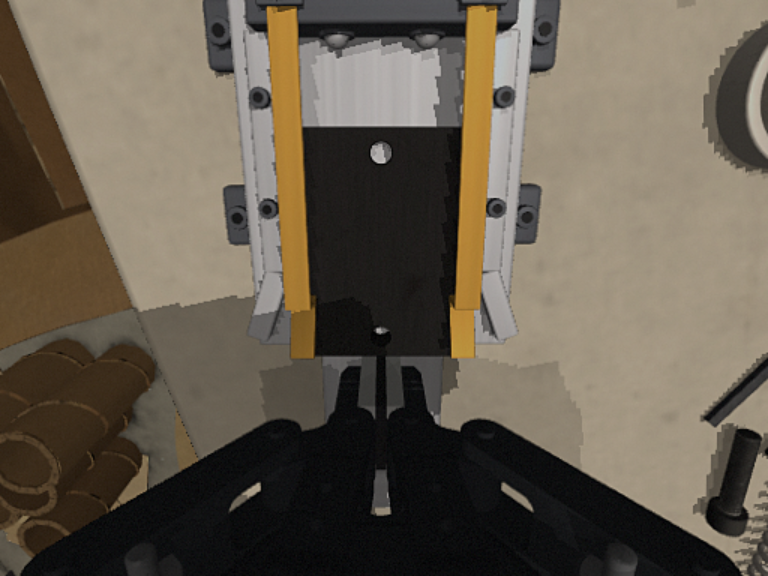

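It runs straight, sitting on the centre line. The front edge (row 127) is about 25 mm short of the plunger tips (row 48). I'll go 16 mm more, then creep.

```bash
python3 -m crank '[0,0.2,0,0,0, 0,0.2,0,0,0, 0,0.2,0,0,0, 0,0.2,0,0,0, 0,0.2,0,0,0, 0,0.2,0,0,0, 0,0.2,0,0,0, 0,0.2,0,0,0]';python3 -m crank '[0,0.05,0,0,0, 0,0.05,0,0,0, 0,0.05,0,0,0, 0,0.05,0,0,0, 0,0.05,0,0,0, 0,0.05,0,0,0, 0,0,0,0,0, 0,0,0,0,0]'; python3 -m crank '[0,0.05,0,0,0, 0,0.05,0,0,0, 0,0.05,0,0,0, 0,0.05,0,0,0, 0,0,0,0,0, 0,0,0,0,0, 0,0,0,0,0, 0,0,0,0,0]'
```

```text
time_s: 14.83
position: [0.5848, 0.0576, 0.0238]
tool_rot: [[0.976, -0.216, 0.0], [-0.216, -0.976, 0.0], [0.0, -0.0, -1.0]]
ft_force: [-3.0, 1.4, 0.3]
grip_width: 0.0003
gripper_force: 1.6
time_s: 15.5
position: [0.5876, 0.0569, 0.0237]
tool_rot: [[0.976, -0.216, 0.0], [-0.216, -0.976, -0.0], [0.0, -0.0, -1.0]]
ft_force: [-1.9, 0.7, -1.1]
grip_width: 0.0
gripper_force: 1.2
time_s: 16.17
position: [0.5896, 0.0565, 0.0238]
tool_rot: [[0.976, -0.216, 0.0], [-0.216, -0.976, -0.0], [0.0, -0.0, -1.0]]
ft_force: [-1.9, -0.2, -0.7]
grip_width: -0.0002
gripper_force: 0.9
```

```bash
python3 -m crank '[0,0.05,0,0,0, 0,0.05,0,0,0, 0,0.05,0,0,0, 0,0.05,0,0,0, 0,0,0,0,0, 0,0,0,0,0, 0,0,0,0,0, 0,0,0,0,0]'; python3 -m crank '[0,0.05,0,0,0, 0,0.05,0,0,0, 0,0,0,0,0, 0,0,0,0,0, 0,0,0,0,0, 0,0,0,0,0, 0,0,0,0,0, 0,0,0,0,0]'
python3 -c "
from h import *
p=optics.get_image('wrist');save(p,'w6.png')"
```

```text
time_s: 16.83
position: [0.5912, 0.0562, 0.0237]
tool_rot: [[0.976, -0.216, -0.001], [-0.216, -0.976, 0.0], [-0.001, -0.0, -1.0]]
ft_force: [-5.4, 1.4, 2.4]
grip_width: 0.0001
gripper_force: 2.6
time_s: 17.5
position: [0.5923, 0.0559, 0.0237]
tool_rot: [[0.976, -0.217, -0.0], [-0.217, -0.976, 0.0], [-0.0, -0.0, -1.0]]
ft_force: [-4.3, 0.8, 2.2]
grip_width: -0.0001
gripper_force: 2.5
```

View pics/w6.png

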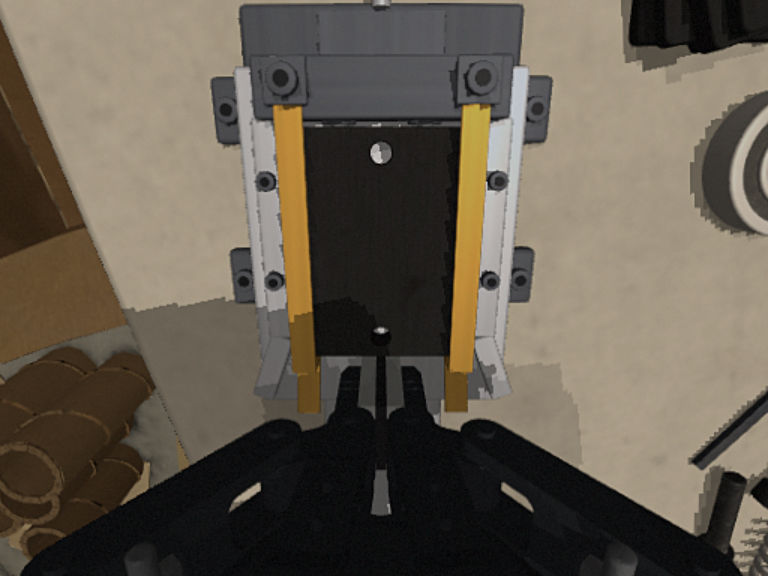

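The front edge has met the plungers at row 125. Both clip noses (row 373) appear at or past the rear edge (row 356). I'll check whether the clip joints can be read, then advance 0.5 mm.

```bash
python3 -m crank '[0,0.05,0,0,0, 0,0,0,0,0, 0,0,0,0,0, 0,0,0,0,0, 0,0,0,0,0, 0,0,0,0,0, 0,0,0,0,0, 0,0,0,0,0]'
python3 -c "
from h import *
s=env.observe();print({k:v for k,v in s.items() if k not in('q','qvel','tool_rot','joint_efforts')})
o=[]
for n in ('w4','w5','w6'):
    i=cv2.imread('pics/'+n+'.png');r={'w4':(90,220),'w5':(250,380),'w6':(300,430)}[n]
    o.append(i[r[0]:r[1],260:510])
cv2.imwrite('pics/cmp.png',cv2.resize(np.vstack(o),None,fx=1.5,fy=1.5))
p=optics.get_image('side')
uv=proj(p,[[.6,.05,.03]])[0].astype(int);print(uv)
c=p['color'][uv[1]-45:uv[1]+45,uv[0]-60:uv[0]+60,::-1]
cv2.imwrite('pics/sidecrop.png',cv2.resize(c,None,fx=6,fy=6,interpolation=2))"
```

```text
time_s: 18.22
position: [0.5926, 0.0558, 0.0237]
tool_rot: [[0.976, -0.216, -0.001], [-0.216, -0.976, 0.0], [-0.001, 0.0, -1.0]]
ft_force: [-4.7, 1.2, 1.2]
grip_width: 0.0002
gripper_force: 2.8
{'time_s': 18.2167, 'position': array([0.59263846, 0.0558383 , 0.02369092]), 'ft_force': array([-4.71343562,  1.15418159,  1.19976441]), 'wrist_torque': array([0.21220937, 0.91230486, 0.01628167]), 'gripper_force': 2.821777645731345, 'grip_width': 0.00021668323646205722}
[241 197]
```

View pics/cmp.png

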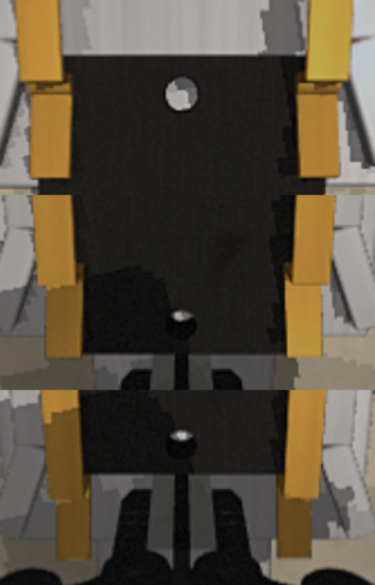

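Run:
```python
from h import *
p=optics.get_image("wrist");save(p,"w7.png")
q=dict(p);i=cv2.imread("pics/w5.png");q["color"]=cv2.resize(i,(512,384),interpolation=cv2.INTER_AREA)[:,:,::-1].copy()
T=np.array(p["pose"]);T[:3,3]+=[.5691-.5926,.061-.0558,0];q["pose"]=T
a=np.array([.9763,-.2163]);b=np.array([.2163,.9763])
for n,P in(("w5",q),("now",p)):
    hsv=cv2.cvtColor(P["color"],cv2.COLOR_RGB2HSV);m=cv2.inRange(hsv,(10,110,40),(30,255,255))
    for r in range(100,276,8 if n=="now" else 8):
        xs=np.where(m[r,160:345])[0]+160
        L=xs[xs<256];R=xs[xs>256]
        if len(L)<8 or len(R)<8:continue
        f=lambda z:(at_z(P,(L.min()-.5,r),z)-at_z(P,(R.max()+.5,r),z))[:2]@b-.060
        z=.03-f(.03)*.005/(f(.035)-f(.03))
        X=(at_z(P,(L.mean(),r),z)+at_z(P,(R.mean(),r),z))[:2]/2
        print(n,r,len(L),len(R),"along",round(float(X@a)*1000,1),"z",round(z*1000,1))
```

```text
w5 100 19 19 along 621.2 z 38.8
w5 108 19 19 along 617.9 z 39.8
w5 116 20 19 along 614.7 z 39.9
w5 124 19 19 along 611.3 z 40.0
w5 132 19 19 along 608.1 z 41.1
w5 140 20 18 along 604.7 z 41.2
w5 148 19 19 along 601.2 z 41.4
w5 156 19 18 along 597.6 z 40.6
w5 164 19 17 along 594.0 z 40.7
w5 172 18 18 along 590.4 z 40.9
w5 180 18 18 along 586.7 z 41.1
w5 188 18 17 along 583.0 z 41.3
w5 196 19 18 along 579.5 z 42.4
w5 204 20 20 along 575.4 z 41.6
w5 212 17 16 along 568.6 z 34.7
w5 220 16 16 along 564.8 z 35.9
w5 228 16 16 along 561.1 z 37.1
w5 236 17 17 along 558.4 z 40.5
now 100 19 19 along 645.2 z 37.9
now 108 19 19 along 641.9 z 38.0
now 116 19 18 along 638.6 z 38.1
now 124 19 18 along 635.2 z 37.3
now 132 19 18 along 631.8 z 38.3
now 140 18 18 along 628.4 z 38.4
now 148 18 18 along 624.7 z 37.6
now 156 18 17 along 621.1 z 37.7
now 164 18 18 along 617.4 z 37.9
now 172 18 17 along 613.7 z 38.0
now 180 17 17 along 610.0 z 38.2
now 188 18 17 along 606.2 z 38.3
now 196 17 17 along 602.3 z 38.5
now 204 17 17 along 598.0 z 37.7
now 212 16 17 along 593.9 z 37.8
now 220 16 17 along 589.8 z 38.0
now 228 16 16 along 585.2 z 37.1
now 236 16 16 along 581.5 z 38.4
now 244 19 19 along 576.6 z 37.5
now 252 16 15 along 568.2 z 30.9
now 260 14 16 along 564.2 z 32.3
now 268 16 15 along 561.0 z 34.8
```

View pics/sidecrop.png

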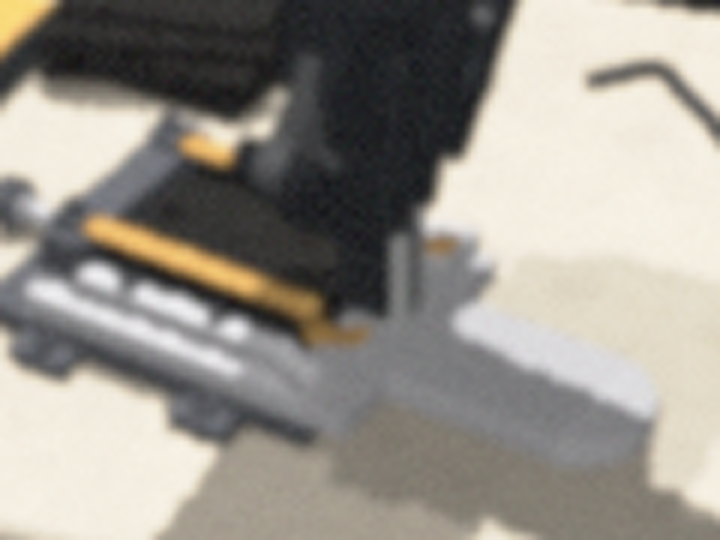

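Compared with the riding state, the clip noses have dropped 4 mm (z 41.6 to 37.5) and the clips now lie flat, so both have snapped. The side view agrees. I'll back off gently, lift, and check that it stays.

```bash
python3 -m crank '[0,-0.05,0,0,0, 0,-0.1,0,0,0, 0,-0.1,0,0,0, 0,-0.2,0,0,0, 0,-0.5,0,0,0, 0,-1,0,0,0, 0,-1,0,0,0, 0,-1,0,0,0]'; python3 -m crank '[0,-1,0,-1,0, 0,-1,0,-1.5,0, 0,0,0,-2,0, 0,0,0,-2,0, 0,0,0,-0.5,0, 0,0,0,0,0, 0,0,0,0,0, 0,0,0,0,0]'
python3 - <<'E'
from h import *
p=optics.get_image("wrist");save(p,"w8.png")
for q in("hex_key","ball_bearing"):
    for r in spotter.look_for(p,q)[:1]: print(q,at_z(p,np.array(r["at"])*[512,384],.005).round(3))
E
```

```text
time_s: 18.98
position: [0.5539, 0.0644, 0.0238]
tool_rot: [[0.976, -0.217, 0.001], [-0.217, -0.976, -0.0], [0.001, -0.0, -1.0]]
ft_force: [-0.2, 0.4, 0.8]
grip_width: 0.0001
gripper_force: 0.0
time_s: 19.65
position: [0.5343, 0.0686, 0.0926]
tool_rot: [[0.976, -0.217, -0.002], [-0.217, -0.976, 0.0], [-0.002, 0.0, -1.0]]
ft_force: [0.0, 1.0, 0.0]
grip_width: -0.0
gripper_force: 0.0
ball_bearing [ 0.626 -0.098  0.005]
```

View pics/w8.png

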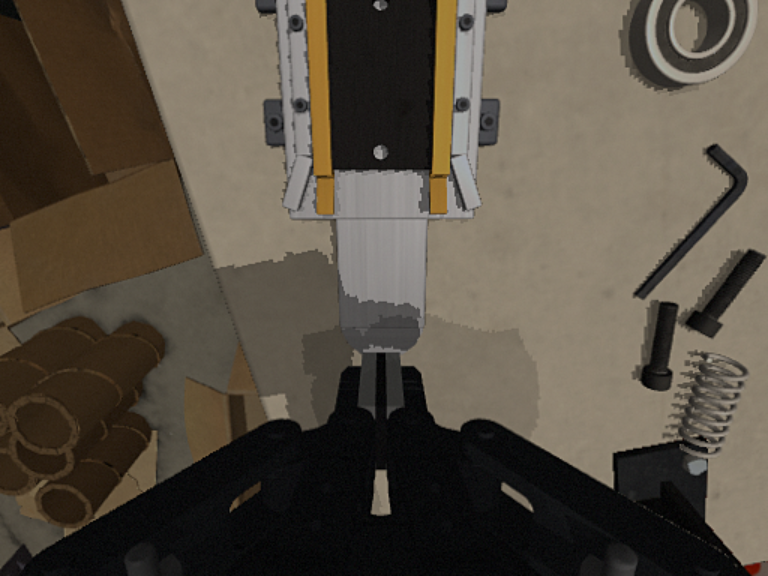

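The plate is seated: its rear edge (row 170) is straight, just ahead of both clip noses (row 177). The hex key and bearing are undisturbed and the arm is clear.

```bash
python3 -c "
from rig import env
print(env.close_job())"
```

```text
the job is handed in; nothing more can be done
None
```

The die plate is seated in the register stage with both clips snapped down behind it. The hex key and ball bearing were left undisturbed, and the job was handed in at about 20 s of the 61 s allowed; no verdict was returned.

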